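# Load and close the resin curing box, set its timer, put the scraper away

## Task

Put every resin cube that lies on the counter into the open curing box, each flat on its floor, then shut the hinged lid fully, then swing the clamp lever all the way down over it, and after that turn the timer knob until its white pointer stands on the long white index mark. At any time, lay the grey scraper in the black cabinet's open drawer and shut that drawer fully. Leave the flashlight, cup, bottle and round resin disc where they stand.

Things in the scene. Friction and masses are not known exactly. Their poses are not given: they have to be found in the camera images.
- cube1: translucent blue cured resin cube, 32 mm edges, 38 g, loose on the counter; origin at its centre; 2 to 4 of the four cubes are present, the others are absent (None)
- cube2: translucent blue cured resin cube, 32 mm edges, 38 g, loose on the counter; origin at its centre; 2 to 4 of the four cubes are present, the others are absent (None)
- cube3: translucent blue cured resin cube, 32 mm edges, 38 g, loose on the counter; origin at its centre; 2 to 4 of the four cubes are present, the others are absent (None)
- cube4: translucent blue cured resin cube, 32 mm edges, 38 g, loose on the counter; origin at its centre; 2 to 4 of the four cubes are present, the others are absent (None)
- scraper: loose grey plastic scraper, 102 mm long, 30 g, lying flat; origin on its underside, +x towards the blade; handle 18 mm wide, 14 mm high, from x -50 to +20 mm; blade 42 mm wide, 5 mm thick, from x +18 to +52 mm
- cure_box: fixed white open-topped curing box, outside 190 mm along its x, 170 mm along its y, 48 mm high, walls and floor 5 mm; origin at the centre of its underside, z up. The lid is hinged on its +x rim (side facing away from the middle of the counter); the clamp's 44 mm wide, 32 mm deep, 50 mm high bracket stands outside the middle of its -x side
- lid (a joint): hinge of the box's amber lid (190 x 170 x 8 mm, grey border): 0 = shut flat on the box, grows as it opens, about 1.6 = upright, limit 1.9; stiff, stays where left (about 0.35 N m), must be pushed right down. Hinge axis along the box's y at box x +95, z +48 mm (lid's lower face)
- lid_edge (a point): middle of the lid's free edge, mid-thickness, 190 mm from the hinge
- clamp (a joint): pivot of the steel clamp lever with black rubber grip (75 mm long, 16 mm wide, 8 mm thick): 0 = down, level over the shut lid, its stop; grows as it lifts; 1.57 = upright, more = leaning away from the box, limit 2.1; stays where left (0.12 N m). Axis along the box's y at box x -118, y 0, z +68 mm
- clamp_tip (a point): free end of the clamp lever, 75 mm from its pivot
- timer: fixed grey timer block 90 x 90 x 50 mm with a black dial on top; origin at the centre of its underside
- timer_knob (a joint): angle of the timer knob, grows clockwise seen from above, range 0 to 4 rad, light friction (0.04 N m). At 0 its white pointer points along the timer's +x; at 2.0 it stands exactly on the index mark (within 0.15 rad will do)
- knob_grip (a point): on the knob's vertical axis, 79 mm above the counter, at the height to grip: black bar grip 48 mm long, 14 mm wide, from 58 to 88 mm above the counter, on a 52 mm disc; the bar lies along the pointer, the pointer end has a white line
- index_mark (a point): the long white index mark on the dial, 36 mm from the knob's axis (the other ticks are short and grey)
- cabinet: fixed black plastic parts cabinet, 140 deep (x) x 160 wide (y) x 132 mm high; origin at the centre of its underside, front towards its -x; only the wide top drawer works, the small fronts below are fixed
- drawer (a joint): how far the top drawer is pulled out along the cabinet's -x, m; 0 = shut, limit 0.1; drags with 0.8 N
- drawer_in (a point): on the drawer's inner floor (89 mm above the counter), its axes those of the cabinet; the inside reaches from x -62 to +56 mm and y -66 to +66 mm, walls 30 mm high, front 36 mm; the drawer must clear the cabinet's top plate, 39 mm above this floor
- drawer_front (a point): on the outer face of the drawer's front panel (146 mm wide, from 85 to 125 mm above the counter), 115 mm above the counter; a 30 mm wide pull tab stands 14 mm out below it, 90 to 96 mm above the counter
- flashlight: bystander: black UV flashlight lying on its side, 104 mm long along its x, 30 mm thick; origin on its underside
- cup: bystander: frosted glass cup, 68 mm across, 90 mm high, upright; origin at its underside
- bottle: bystander: black resin bottle, 52 mm across, 130 mm high, upright; origin at its underside
- disc: bystander: round blue resin disc, 48 mm across, 10 mm thick, lying flat; origin at its underside
Not all that is in view belongs to the job. What is shaped like the cube1 but yellow is not meant. Leave any purple look-alike of the cabinet alone.

How it is judged:
By the outcome, as a careful person would: the job done as asked, in the order asked, and still so for the second after the job is handed in, with the robot touching nothing.
Of cube1, cube2, cube3, cube4 only 2 to 4 are there at a start; the rules pass over those that are not, and their reading is None.
At some moment in a run one of cube1, cube2, cube3, cube4 may be knocked a few centimetres aside while the robot is not near it.
Once in a run the grip may slacken for a moment while it holds something.
It also fails if it takes over 208 s, if anything falls off the work surface, if the arm or the gripper's body presses on something with over 40 N, if the wrist force passes 120 N, or if a joint passes its speed limit or range.

## Robot

A 6-joint arm with a two-finger parallel gripper is mounted at the origin on the work surface. World frame = base frame: x ahead of the robot, y to its left, z up, the work surface at z = 0. Lengths are in m, angles in rad, forces in N, time in s.
With the tool pointing down it reaches from about 0.35 to 0.975 m from the base axis. Payload 4.9 kg.
Tool frame: the origin (TCP) lies at the very end of the fingers, on their centre line; the grasp point (between the pads) lies 19 mm behind it; z points along the fingers, x is the direction in which the jaws open and shut, and the axes are right-handed (so a half turn about z gives the same grasp; the last joint's range is limited). The gripper opens to 85 mm and grips with 20 to 120 N. Pads are 22 mm wide; open, the fingers measure 114 mm over their backs; the gripper's body (76 mm by 85 mm) begins 54 mm behind the grasp point. The pads swing forward as they close: fully open they stand 13 mm farther back than shut.
Start: joints at [-1.252, 0.053, 1.613, -0, 1.476, -0.119], TCP at [0.265, -0.566, 0.231] pointing down, gripper open.
Joint ranges: [-3.01, 3.01], [-1.01, 2.22], [0.06, 2.58], [-1.02, 4.17], [0.09, 2.62], [-3.14, 3.14]. Speed limits (rad/s): [2.57, 2.57, 3.14, 3.14, 3.14, 3.14].

## Interface

Orientations are given as a unit quaternion [w, x, y, z].
In Python, from plant import manip, imaging gives the robot as it stands.
- The arm moves only by the shell command python3 -m pendant 'ROWS'. ROWS is JSON, a list that holds one entry, the list of rows, each a list of 7 numbers: the turn, a rotation vector about the world's x, y, z in units of pi rad (1.0 is pi rad), then the shift along the world's x, y, z in units of 250 mm (1.0 is 250 mm), then the opening, from 0 (shut) to 1 (fully open). In form: [[[ax, ay, az, tx, ty, tz, claw], ...]]. A call has 1 to 20 rows; each row shifts and turns the commanded pose from where the row before left it; what a row does not reach is not made up. A row lasts 1/8 s, in which the tool goes at most 62.5 mm and 10.7 degrees, less where a joint would pass 70% of its speed; a pose out of reach is approached as far as the arm can. A call with a number of a shift or a turn outside -1 to 1 is refused whole. A call with a gripper value outside its range is refused whole. The fingers move at their own pace and stop on an object; the grip force is fixed at half the most. Time passes only in rows, so rows that do not move let the fingers close. It gives the time, the measured TCP pose, the force and the opening at its end, in the units of the state.
- manip.state(): the state, without advancing time (a new reading comes with each control period).
- imaging.grab_frame(name): name is "scene" or "top" or "wrist"; returns a dict with "frame" (384x512x3 uint8, blue, green, red), "mtx" (3x3 intrinsics, pixels), "world_to_cam" (4x4, takes a point from world to camera coordinates). Camera axes: x right, y down, z forward; pixel columns grow to the right and rows downward; lengths in m; the calibration is good to about 2 mm. The wrist camera is an equidistant fisheye: a pixel r from the principal point sees the ray r / f radians off the axis. A picture is of the moment at which its call begins. There is no depth.
- manip.job_done(): hands the job in, once; it reports no verdict.
The state is a dict: "time": time; "joint_pos": joint angles; "joint_vel": joint speeds; "joint_efforts": joint torques, N m; "tool_pos": TCP position; "tool_rot": TCP orientation; "contact_force": force on the tool from outside, world axes, zero at the start; "ft_torque": the same for the moment, N m; "gripper_width": opening from 0.0 (shut) to 1.0 (fully open).
Only numpy, scipy, OpenCV 4.12 (cv2) and the standard library are available. Lean on these libraries where they do the work, as an engineer would, in place of code of your own. Each camera call takes 0.05 s, during which the arm holds its last target. There are 200 camera calls.

## Working session

There is one attempt and no reset: what is moved stays moved. The work goes in short steps, Python scripts to look and compute and a shell command to move; the robot and the scene stay as the last step left them, time stands still between calls to the robot, and variables do not carry over. Pictures are saved under pics/ and viewed, about 12 in all and at most 16, crops included, and the job is handed in when it is done.

```bash
ls; mkdir -p pics
cat > h.py <<'E'
import numpy as np, cv2
from plant import manip, imaging
def grab(n,save=None):
    f=imaging.grab_frame(n)
    if save: cv2.imwrite('pics/'+save,f['frame'])
    return f
def ray(f,u,v,fish=False):
    K=f['mtx'];T=np.array(f['world_to_cam']);R=T[:3,:3];t=T[:3,3]
    a=(u-K[0][2])/K[0][0];b=(v-K[1][2])/K[1][1]
    if fish:
        r=np.hypot(a,b);s=np.sin(r)/r if r>1e-9 else 1
        d=np.array([a*s,b*s,np.cos(r)])
    else: d=np.array([a,b,1.])
    return -R.T@t,R.T@d
def at(f,u,v,z,fish=False):
    c,d=ray(f,u,v,fish);return c+d*(z-c[2])/d[2]
def proj(f,p,fish=False):
    T=np.array(f['world_to_cam']);K=f['mtx'];q=T[:3,:3]@np.array(p)+T[:3,3]
    if fish:
        r=np.hypot(q[0],q[1]);th=np.arctan2(r,q[2]);s=th/max(r,1e-9);return K[0][0]*q[0]*s+K[0][2],K[1][1]*q[1]*s+K[1][2]
    return K[0][0]*q[0]/q[2]+K[0][2],K[1][1]*q[1]/q[2]+K[1][2]
E
python3 - <<'E'
from h import *
a=grab('scene');b=grab('top')
np.savez('f0.npz',s=a['frame'],t=b['frame'])
import pickle;pickle.dump((a,b),open('f0.pkl','wb'))
cv2.imwrite('pics/s.png',cv2.resize(a['frame'],(800,600)));cv2.imwrite('pics/t.png',cv2.resize(b['frame'],(800,600)))
for f in(a,b):
  print(f['mtx']);print(np.round(f['world_to_cam'],3))
  print(np.round(ray(f,0,0)[0],3))
print(manip.state())
E
```

```text
pics
[[406.50359542   0.         250.19188759]
 [  0.         406.50359542 193.39274757]
 [  0.           0.           1.        ]]
[[ 0.891  0.454  0.017 -0.5  ]
 [ 0.374 -0.711 -0.596 -0.114]
 [-0.259  0.537 -0.803  1.211]
 [ 0.     0.     0.     1.   ]]
[ 0.801 -0.504  0.913]
[[358.22337031   0.         251.50901363]
 [  0.         358.22337031 184.09077946]
 [  0.           0.           1.        ]]
[[ 0.014 -1.     0.013  0.039]
 [-0.986 -0.016 -0.164  0.551]
 [ 0.164 -0.011 -0.986  1.094]
 [ 0.     0.     0.     1.   ]]
[0.364 0.06  1.168]
{'time': 0.1, 'joint_pos': array([-1.25205626e+00,  5.32733034e-02,  1.61417800e+00, -5.82337708e-05,
        1.47598428e+00, -1.19038697e-01]), 'joint_vel': array([ 9.36562490e-05, -1.02411873e-03, -2.54783645e-03,  1.44600725e-03,
       -1.59242235e-03,  1.54257237e-04]), 'joint_efforts': array([ 3.00138026e-04, -3.94900811e+01, -3.71365178e+01, -9.20293201e-05,
        3.85876803e-03, -9.52222365e-06]), 'tool_pos': array([ 0.26473926, -0.56553155,  0.23018409]), 'tool_rot': array([-5.60941422e-04,  8.43780949e-01, -5.36686930e-01, -7.31630378e-04]), 'contact_force': array([ 0.43729136, -0.17095611, -1.21629737]), 'ft_torque': array([ 0.02562238, -0.00494384,  0.04312491]), 'gripper_width': 0.9992979446324282}
```

View pics/t.png

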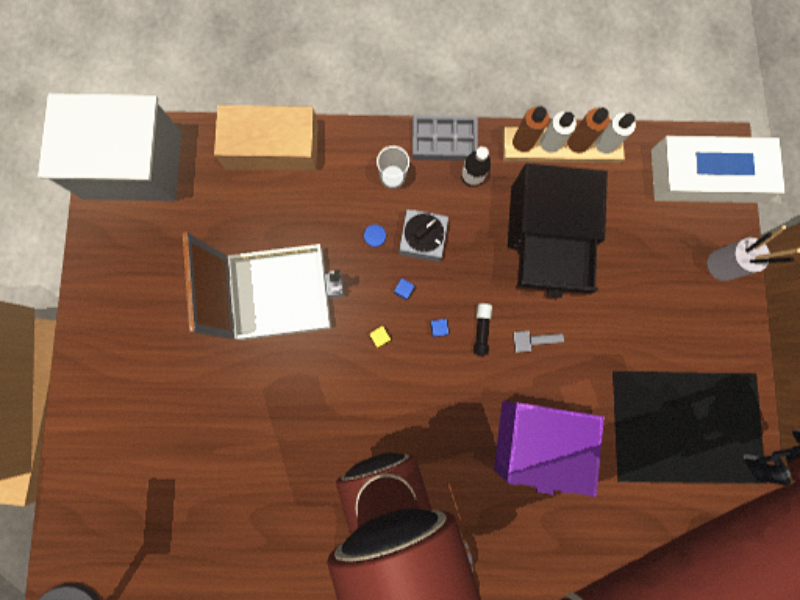

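View pics/s.png

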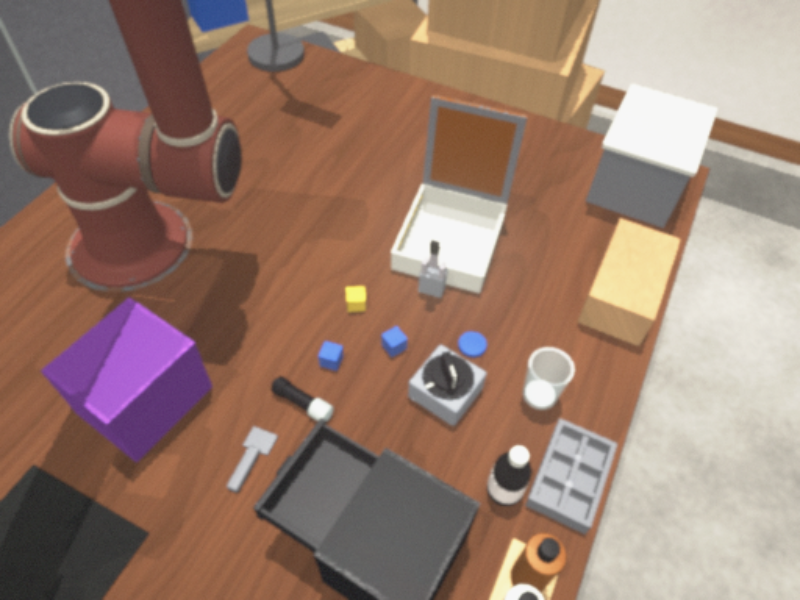

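Top view (800×600 pixels):
- **Cubes:** blue cube candidates are at (404,289) and (440,328).
- **Look-alikes:** the yellow cube is at (380,337), the blue disc at (375,236) is round, and the purple cabinet is at (550,450).
- **Scraper:** (538,341).
- **Black cabinet:** (558,205), with its drawer at (558,262).
- **Timer:** (425,233).
- **Box:** (280,290), with the lid upright on its left and the clamp at (335,283).

I'll measure these next, with one close crop to check the choice.

Run:
```python
from h import *
import pickle
a,b=pickle.load(open('f0.pkl','rb'))
hs=lambda f:cv2.cvtColor(f['frame'],cv2.COLOR_BGR2HSV)
for nm,f in(('scene',a),('top',b)):
  H=hs(f)
  for cn,lo,hi in(('blue',(100,120,60),(125,255,255)),('yel',(22,120,80),(35,255,255))):
    m=cv2.inRange(H,lo,hi)
    for c in cv2.findContours(m,0,1)[0]:
      A=cv2.contourArea(c)
      if A<30: continue
      M=cv2.moments(c);u,v=M['m10']/M['m00'],M['m01']/M['m00']
      r=cv2.minAreaRect(c)
      P=at(f,u,v,.016)
      bx=cv2.boxPoints(r);e=at(f,*bx[1],.03)-at(f,*bx[0],.03);e2=at(f,*bx[2],.03)-at(f,*bx[1],.03)
      print(nm,cn,int(A),round(u),round(v),P.round(3),'len',np.linalg.norm(e).round(3),np.linalg.norm(e2).round(3),'ang',np.degrees(np.arctan2(e[1],e[0])).round(1))
c1=cv2.resize(b['frame'][85:240,100:400],None,fx=2.66,fy=2.66,interpolation=cv2.INTER_CUBIC)
cv2.imwrite('pics/c1.png',c1)
```

```text
scene blue 148 211 227 [ 0.472 -0.048  0.016] len 0.043 0.033 ang 108.7
scene blue 174 302 220 [0.672 0.081 0.016] len 0.042 0.043 ang 75.2
scene blue 132 252 217 [0.552 0.027 0.016] len 0.035 0.041 ang 63.3
scene blue 511 139 8 [-0.328  0.731  0.016] len 0.152 0.145 ang 28.8
scene yel 163 227 190 [0.451 0.076 0.016] len 0.033 0.051 ang 27.8
top blue 84 281 209 [ 0.474 -0.049  0.016] len 0.033 0.032 ang -82.0
top blue 82 258 185 [0.554 0.025 0.016] len 0.032 0.032 ang -25.5
top blue 134 240 150 [0.668 0.088 0.016] len 0.043 0.044 ang -89.0
top blue 432 464 104 [ 0.843 -0.676  0.016] len 0.123 0.046 ang -88.9
top yel 89 243 215 [0.454 0.074 0.016] len 0.032 0.033 ang -58.1
```

View pics/c1.png

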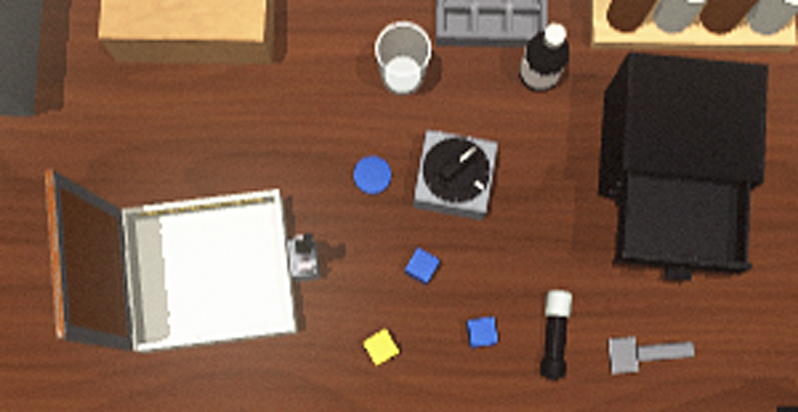

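Run:
```python
from h import *
import pickle
a,b=pickle.load(open('f0.pkl','rb'))
def P(x,y,z): return at(b,100+x/2.66,85+y/2.66,z).round(3)
def show(n,pts,z):
  q=[P(*p,z) for p in pts];print(n,[list(k[:2]) for k in q],'mean',np.mean(q,0).round(3))
show('box',[(125,208),(280,190),(297,330),(135,350)],.048)
show('clamp',[(302,245)],.14)
show('timer',[(426,130),(498,138),(490,208),(416,202)],.05)
show('dial',[(456,168)],.056)
show('ptr',[(462,160),(474,149)],.088)
show('idx',[(480,184)],.056)
show('cabtop',[(628,55),(768,65),(763,185),(620,175)],.132)
show('drfront',[(618,262),(748,268)],.125)
show('tab',[(677,274)],.094)
show('scr',[(609,341),(636,338),(641,371),(613,373),(693,349),(640,353)],.007)
show('flash',[(560,292),(552,377)],.015)
print('angles')
```

```text
box [[np.float64(0.612), np.float64(0.382)], [np.float64(0.637), np.float64(0.197)], [np.float64(0.469), np.float64(0.171)], [np.float64(0.442), np.float64(0.36)]] mean [0.54  0.277 0.048]
clamp [[np.float64(0.553), np.float64(0.16)]] mean [0.553 0.16  0.14 ]
timer [[np.float64(0.715), np.float64(0.022)], [np.float64(0.706), np.float64(-0.066)], [np.float64(0.619), np.float64(-0.056)], [np.float64(0.625), np.float64(0.033)]] mean [ 0.666 -0.017  0.05 ]
dial [[np.float64(0.666), np.float64(-0.015)]] mean [ 0.666 -0.015  0.056]
ptr [[np.float64(0.667), np.float64(-0.019)], [np.float64(0.681), np.float64(-0.033)]] mean [ 0.674 -0.026  0.088]
idx [[np.float64(0.647), np.float64(-0.044)]] mean [ 0.647 -0.044  0.056]
cabtop [[np.float64(0.783), np.float64(-0.206)], [np.float64(0.774), np.float64(-0.367)], [np.float64(0.632), np.float64(-0.355)], [np.float64(0.641), np.float64(-0.194)]] mean [ 0.708 -0.28   0.132]
drfront [[np.float64(0.543), np.float64(-0.191)], [np.float64(0.538), np.float64(-0.336)]] mean [ 0.54  -0.264  0.125]
tab [[np.float64(0.535), np.float64(-0.266)]] mean [ 0.535 -0.266  0.094]
scr [[np.float64(0.465), np.float64(-0.206)], [np.float64(0.469), np.float64(-0.239)], [np.float64(0.429), np.float64(-0.244)], [np.float64(0.426), np.float64(-0.21)], [np.float64(0.457), np.float64(-0.309)], [np.float64(0.451), np.float64(-0.244)]] mean [ 0.45  -0.242  0.007]
flash [[np.float64(0.523), np.float64(-0.145)], [np.float64(0.42), np.float64(-0.134)]] mean [ 0.472 -0.14   0.015]
angles
```

The cubes are at (0.473,-0.049) and (0.553,0.026). The crop confirms both are square and blue; the disc at (372,174) is round and the yellow cube at (381,347) is the other colour. The scraper is near the tool at (0.450,-0.258), yaw about 95°, so I'll do it first.

```bash
python3 -m pendant '[[[0,0,0.039,0.074,0.123,-0.01,1],[0,0,0.039,0.074,0.123,-0.01,1],[0,0,0.039,0.074,0.123,-0.01,1],[0,0,0.039,0.074,0.123,-0.01,1],[0,0,0.039,0.074,0.123,-0.01,1],[0,0,0.039,0.074,0.123,-0.01,1],[0,0,0.039,0.074,0.123,-0.01,1],[0,0,0.039,0.074,0.123,-0.01,1],[0,0,0.039,0.074,0.123,-0.01,1],[0,0,0.039,0.074,0.123,-0.01,1],[0,0,0,0,0,0,1],[0,0,0,0,0,0,1]]]'
python3 - <<'E'
from h import *
f=grab('wrist');cv2.imwrite('pics/w1.png',cv2.resize(f['frame'],(800,600)))
import pickle;pickle.dump(f,open('w1.pkl','wb'))
print(f['mtx'],manip.state()['tool_pos'],proj(f,(.45,-.258,.007),True),proj(f,manip.state()['tool_pos'],True))
E
```

```text
time: 1.6
tool_pos: [0.4497, -0.2587, 0.206]
tool_rot: [0.0, 0.999, 0.046, -0.0]
contact_force: [0.4, 0.3, 0.6]
gripper_width: 0.999
[[297.31863964   0.         257.96564158]
 [  0.         297.31863964 186.91047361]
 [  0.           0.           1.        ]] [ 0.44959251 -0.25901165  0.20610984] (np.float64(259.49158596656275), np.float64(163.8741613494499)) (np.float64(260.18228486668625), np.float64(238.97853951123813))
```

View pics/w1.png

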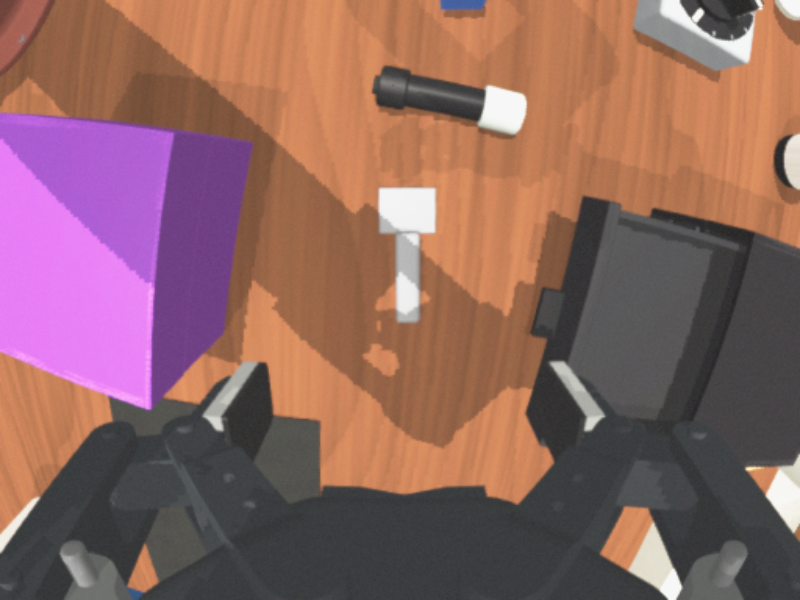

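The wrist view shows the scraper upright at (407,255) of 800×600 pixels, where I predicted it. I'll descend with the claw half open so it clears the drawer tab at (545,313).

```bash
python3 -m pendant '[[[0,0,0,0.006,0,-0.09,0.5],[0,0,0,0,0,-0.1,0.5],[0,0,0,0,0,-0.1,0.5],[0,0,0,0,0,-0.1,0.5],[0,0,0,0,0,-0.1,0.5],[0,0,0,0,0,-0.1,0.5],[0,0,0,0,0,-0.1,0.5],[0,0,0,0,0,-0.06,0.5],[0,0,0,0,0,-0.05,0.5],[0,0,0,0,0,0,0.5],[0,0,0,0,0,0,0],[0,0,0,0,0,0,0],[0,0,0,0,0,0,0],[0,0,0,0,0,0,0],[0,0,0,0,0,0,0],[0,0,0,0,0,0.05,0],[0,0,0,0,0,0.05,0],[0,0,0,0,0,0.08,0]]]'
```

```text
time: 3.9
tool_pos: [0.4509, -0.2581, 0.0517]
tool_rot: [-0.0, 0.999, 0.046, -0.0]
contact_force: [0.2, -0.5, 0.7]
gripper_width: 0.185
```

```bash
python3 -m pendant '[[[0,0,0,0,0,0.14,0],[0,0,0,0,0,0.14,0],[0,0,0,0,0,0.14,0],[0,0,0,0,0,0.14,0],[0,0,-0.014,0.08,-0.007,0,0],[0,0,-0.014,0.1,-0.009,0,0],[0,0,-0.014,0.1,-0.009,0,0],[0,0,-0.012,0.1,-0.009,0,0],[0,0,0,0.1,-0.009,0,0],[0,0,0,0.088,-0.009,0,0],[0,0,0,0,0,-0.06,0],[0,0,0,0,0,0,0]]]'
python3 - <<'E'
from h import *
f=grab('wrist');cv2.imwrite('pics/w2.png',cv2.resize(f['frame'],(800,600)))
E
```

```text
time: 5.4
tool_pos: [0.5916, -0.2707, 0.1738]
tool_rot: [-0.001, 0.999, -0.039, -0.002]
contact_force: [-0.2, -1.4, -0.6]
gripper_width: 0.186
```

View pics/w2.png

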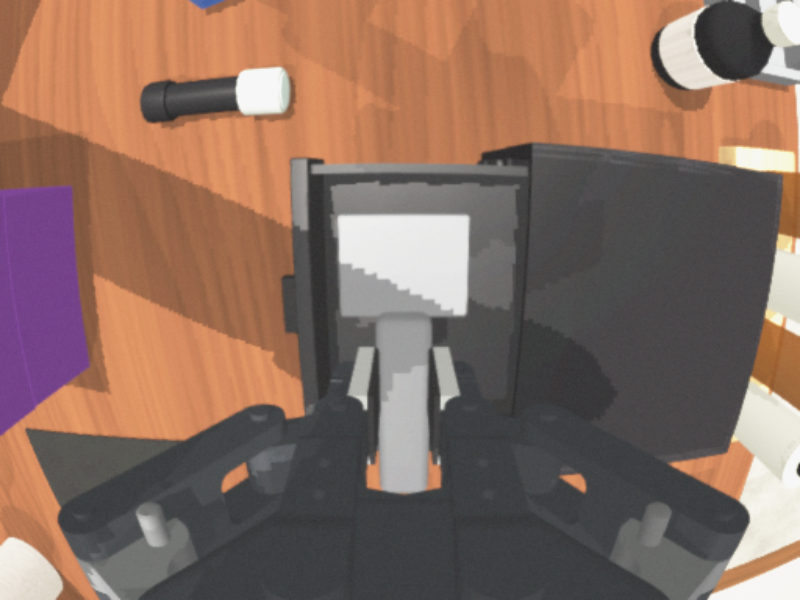

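Wrist view: scraper centred in the drawer opening (drawer front edge at column 310, cabinet edge at 528, scraper at 404). Lowering and releasing.

```bash
python3 -m pendant '[[[0,0,0,0.01,0,-0.08,0],[0,0,0,0,0,-0.08,0],[0,0,0,0,0,-0.08,0],[0,0,0,0,0,-0.045,0],[0,0,0,0,0,-0.019,0],[0,0,0,0,0,0,0],[0,0,0,0,0,0,0.4],[0,0,0,0,0,0,0.4],[0,0,0,0,0,0,0.4],[0,0,0,0,0,0.06,0.4],[0,0,0,0,0,0.1,0.4],[0,0,0,0,0,0.1,0.4],[0,0,0,-0.1,0.01,0.1,0],[0,0,0,-0.15,0.01,0,0],[0,0,0,-0.15,0.01,0,0],[0,0,0,-0.05,0.01,0,0],[0,0,0,0,0,0,0]]]'
python3 - <<'E'
from h import *
f=grab('wrist');cv2.imwrite('pics/w3.png',cv2.resize(f['frame'],(640,480)))
E
```

```text
time: 7.58
tool_pos: [0.4837, -0.2616, 0.1912]
tool_rot: [0.0, 0.999, -0.039, 0.001]
contact_force: [0.2, 0.6, 0.2]
gripper_width: -0.001
```

View pics/w3.png

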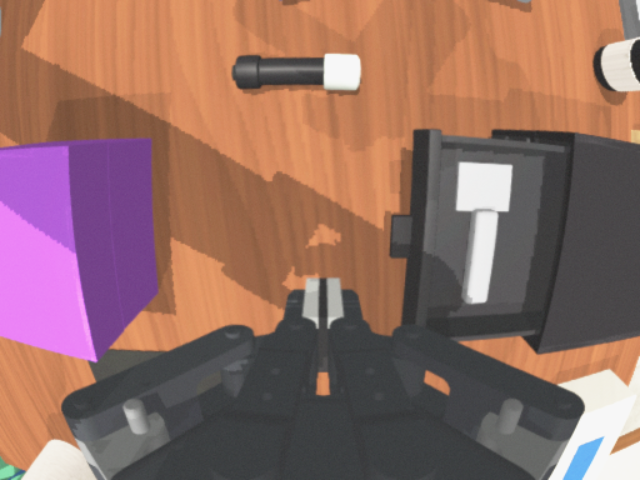

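Scraper lies flat in the drawer at (483,235). Now push the drawer shut.

```bash
python3 -m pendant '[[[0,0,0,0,-0.01,-0.08,0],[0,0,0,0,-0.01,-0.08,0],[0,0,0,0,0,-0.08,0],[0,0,0,0,0,-0.08,0],[0,0,0,0.08,-0.006,0,0],[0,0,0,0.06,-0.004,0,0],[0,0,0,0.04,-0.003,0,0],[0,0,0,0.05,-0.004,0,0],[0,0,0,0.06,-0.004,0,0],[0,0,0,0.06,-0.004,0,0],[0,0,0,0.06,-0.004,0,0],[0,0,0,0.05,-0.004,0,0],[0,0,0,0.03,-0.002,0,0],[0,0,0,0.02,-0.002,0,0],[0,0,0,0,0,0,0]]]'
```

```text
time: 9.5
tool_pos: [0.6113, -0.2757, 0.1104]
tool_rot: [-0.0, 0.999, -0.039, 0.0]
contact_force: [0.4, 0.6, -0.0]
gripper_width: 0.005
```

```bash
python3 -m pendant '[[[0,0,0,0.012,-0.001,0,0],[0,0,0,0.012,-0.001,0,0],[0,0,0,0,0,0,0]]]'
```

```text
time: 9.88
tool_pos: [0.6171, -0.2763, 0.1103]
tool_rot: [0.0, 0.999, -0.039, 0.0]
contact_force: [0.3, -0.7, -0.1]
gripper_width: -0.001
```

```bash
python3 -m pendant '[[[0,0,0,0.012,-0.001,0,0],[0,0,0,0.01,-0.001,0,0],[0,0,0,0,0,0,0]]]';  python3 -m pendant '[[[0,0,0,0.01,-0.001,0,0],[0,0,0,0.01,-0.001,0,0],[0,0,0,0,0,0,0]]]'
python3 - <<'E'
from h import *
f=grab('top');cv2.imwrite('pics/t3.png',cv2.resize(f['frame'][70:250,210:410],None,fx=3,fy=3,interpolation=cv2.INTER_CUBIC))
E
```

```text
time: 10.25
tool_pos: [0.6227, -0.2768, 0.1103]
tool_rot: [0.0, 0.999, -0.039, 0.0]
contact_force: [-0.1, -0.2, -0.5]
gripper_width: 0.001
time: 10.62
tool_pos: [0.6278, -0.2773, 0.1103]
tool_rot: [0.0, 0.999, -0.039, 0.0]
contact_force: [-0.2, 0.4, -0.1]
gripper_width: 0.004
```

View pics/t3.png

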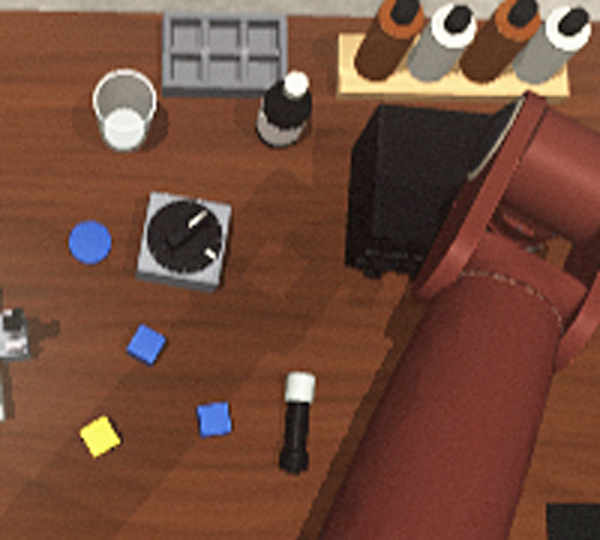

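Drawer is nearly shut (its front shows only at (375,270)) with no stop force yet. I'll keep pushing in small steps.

```bash
for i in 1; do python3 -m pendant '[[[0,0,0,0.01,-0.001,0,0],[0,0,0,0.01,-0.001,0,0],[0,0,0,0,0,0,0]]]' | sed -n '2p;4p'; done;  python3 -m pendant '[[[0,0,0,0.01,-0.001,0,0],[0,0,0,0.01,-0.001,0,0],[0,0,0,0,0,0,0]]]'| sed -n '2p;4p'
```

```text
tool_pos: [0.6286, -0.2774, 0.1103]
contact_force: [-15.9, 2.4, 9.2]
tool_pos: [0.6287, -0.2774, 0.1103]
contact_force: [-34.8, 6.1, 18.8]
```

Stop force confirms the drawer is shut. Moving over the first cube for a wrist look.

```bash
python3 -m pendant '[[[0,0,0,-0.06,0.005,0,0],[0,0,0,-0.1,0.008,0,0],[0,0,0,-0.1,0.01,0.06,0],[0,0,0,-0.07,0.05,0.1,0],[0,0,0.01,-0.07,0.1,0.1,0.7],[0,0,0.01,-0.07,0.14,0.1,0.7],[0,0,0.01,-0.07,0.14,0,0.7],[0,0,0.01,-0.06,0.14,0,0.7],[0,0,0.01,-0.06,0.14,0,0.7],[0,0,0.01,0,0.1,0,0.7],[0,0,0.01,0,0.083,0,0.7],[0,0,0,0,0,0,0.7]]]'
python3 - <<'E'
from h import *
f=grab('wrist');cv2.imwrite('pics/w4.png',cv2.resize(f['frame'],(640,480)))
m=cv2.inRange(cv2.cvtColor(f['frame'],cv2.COLOR_BGR2HSV),(100,120,60),(125,255,255))
for c in cv2.findContours(m,0,1)[0]:
  if cv2.contourArea(c)<100: continue
  M=cv2.moments(c);u,v=M['m10']/M['m00'],M['m01']/M['m00']
  q=np.array([at(f,*p,.03,True)[:2] for p in c[:,0]]).astype(np.float32)
  print(u,v,at(f,u,v,.02,True).round(4),cv2.minAreaRect(q*1000))
f=grab('top');cv2.imwrite('pics/t4.png',f['frame'])
E
```

```text
time: 12.92
tool_pos: [0.4726, -0.0484, 0.2006]
tool_rot: [0.0, 0.997, 0.072, 0.0]
contact_force: [0.3, -0.7, 0.5]
gripper_width: 0.699
259.4217118997912 168.73602412433308 [ 0.4732 -0.0496  0.02  ] ((471.2731018066406, -47.10400390625), (30.427845001220703, 35.16273880004883), 8.342819213867188)
339.338140136809 113.86208171565907 [0.5512 0.025  0.02  ] ((548.7266235351562, 24.854724884033203), (33.34238815307617, 35.4616813659668), 61.952781677246094)
429.0891964628989 84.45866974240676 [0.6588 0.085  0.02  ] ((653.9157104492188, 83.53643798828125), (45.23680114746094, 43.014774322509766), 9.731671333312988)
```

View pics/w4.png

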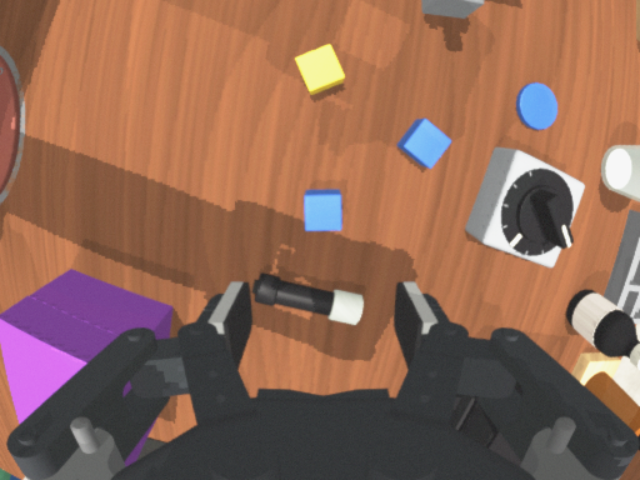

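Wrist view: cube A at (323,210) of 640×480 pixels, centred under the jaws and aligned at 8°. Picking it.

```bash
python3 -m pendant '[[[0,0,0,0,0,-0.1,0.7],[0,0,0,0,0,-0.12,0.7],[0,0,0,0,0,-0.12,0.7],[0,0,0,0,0,-0.12,0.7],[0,0,0,0,0,-0.12,0.7],[0,0,0,0,0,-0.1,0.7],[0,0,0,0,0,-0.06,0.7],[0,0,0,0,0,-0.035,0.7],[0,0,0,0,0,0,0.7],[0,0,0,0,0,0,0],[0,0,0,0,0,0,0],[0,0,0,0,0,0,0],[0,0,0,0,0,0,0],[0,0,0,0,0,0.06,0],[0,0,0,0,0,0.1,0],[0,0,0,0,0,0.12,0],[0,0,0,0,0,0.12,0],[0,0,0,0,0,0.1,0],[0,0,0,0,0,0,0]]]'
python3 - <<'E'
from h import *
s=manip.state()
f=grab('wrist');print(ray(f,0,0)[0]-s['tool_pos'],s['tool_pos'])
f=grab('scene');g=f['frame'][70:200,190:350];cv2.imwrite('pics/s5.png',cv2.resize(g,None,fx=4,fy=4,interpolation=cv2.INTER_CUBIC))
import pickle;pickle.dump(f,open('s5.pkl','wb'))
E
```

```text
time: 15.4
tool_pos: [0.4738, -0.0496, 0.1342]
tool_rot: [0.001, 0.997, 0.071, 0.002]
contact_force: [-0.6, -0.4, -0.5]
gripper_width: 0.361
[-0.0116375   0.06677964  0.14162451] [ 0.47384382 -0.04960608  0.13417982]
```

View pics/s5.png

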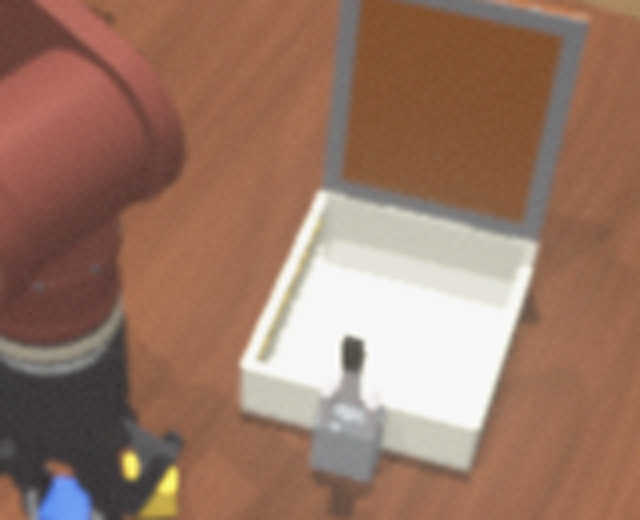

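Cube A is held (width 30.7 mm). The lid is about upright and the clamp is up at crop pixel (352,345), so the box is open. Carrying the cube in.

```bash
python3 -m pendant '[[[0,0,0,0.01,0.08,0,0],[0,0,0,0.013,0.12,0,0],[0,0,0,0.013,0.12,0,0],[0,0,0,0.013,0.12,0,0],[0,0,0,0.014,0.12,0,0],[0,0,0,0.014,0.12,0,0],[0,0,0,0.014,0.12,0,0],[0,0,0,0.014,0.12,0,0],[0,0,0,0.014,0.12,0,0],[0,0,0,0.014,0.12,0,0],[0,0,0,0.014,0.08,0,0],[0,0,0,0,0.05,0,0],[0,0,0,0,0,0,0]]]'
python3 - <<'E'
from h import *
f=grab('wrist');cv2.imwrite('pics/w6.png',cv2.resize(f['frame'],(640,480)))
E
```

```text
time: 17.12
tool_pos: [0.5089, 0.2733, 0.131]
tool_rot: [0.0, 0.997, 0.072, -0.001]
contact_force: [0.2, 0.3, -0.6]
gripper_width: 0.357
```

View pics/w6.png

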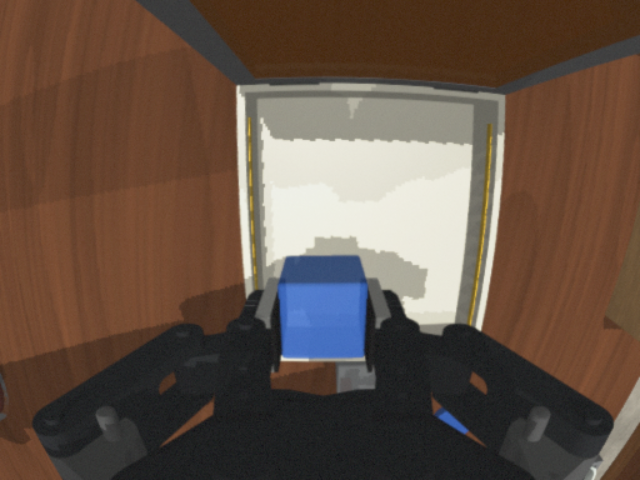

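Wrist view: cube over the left part of the box floor, walls at columns 245 and 490, clear. Lowering and releasing.

```bash
python3 -m pendant '[[[0,0,0,0.02,0,-0.08,0],[0,0,0,0,0,-0.1,0],[0,0,0,0,0,-0.1,0],[0,0,0,0,0,-0.1,0],[0,0,0,0,0,-0.06,0],[0,0,0,0,0,-0.026,0],[0,0,0,0,0,-0.008,0],[0,0,0,0,0,0,0]]]'
```

```text
time: 18.18
tool_pos: [0.5149, 0.2734, 0.0138]
tool_rot: [-0.0, 0.997, 0.071, 0.001]
contact_force: [-0.1, -0.6, -0.4]
gripper_width: 0.365
```

```bash
python3 -m pendant '[[[0,0,0,0,0,0,0.5],[0,0,0,0,0,0,0.5],[0,0,0,0,0,0,0.5],[0,0,0,0,0,0.06,0.5],[0,0,0,0,0,0.1,0.5],[0,0,0,0,0,0.12,0.5],[0,0,0,0,0,0.12,0.5],[0,0,0,0,0,0.12,0.5],[0,0,0,0,-0.06,0.12,0.5],[0,0,0,0.01,-0.12,0.08,0.5],[0,0,0,0.01,-0.12,0,0.5],[0,0,0,0.01,-0.12,0,0.5],[0,0,0,0.01,-0.12,0,0.5],[0,0,0,0.01,-0.12,0,0.7],[0,0,0,0.01,-0.12,0,0.7],[0,0,0,0.01,-0.12,0,0.7],[0,0,0,0.01,-0.08,0,0.7],[0,0,0,0,0,0,0.7]]]'
python3 - <<'E'
from h import *
f=grab('top')
for nm in('top','wrist'):
  f=grab(nm);fi=nm=='wrist'
  m=cv2.inRange(cv2.cvtColor(f['frame'],cv2.COLOR_BGR2HSV),(100,120,60),(125,255,255))
  for c in cv2.findContours(m,0,1)[0]:
    if cv2.contourArea(c)<30: continue
    M=cv2.moments(c);u,v=M['m10']/M['m00'],M['m01']/M['m00']
    q=np.array([at(f,*p,.03,fi)[:2] for p in c[:,0]]).astype(np.float32)
    print(nm,round(u),round(v),at(f,u,v,.02,fi).round(4),np.round(cv2.minAreaRect(q*1000)[1],0),cv2.minAreaRect(q*1000)[2])
E
```

```text
time: 20.42
tool_pos: [0.5345, 0.0274, 0.1937]
tool_rot: [-0.0, 0.998, 0.07, 0.0]
contact_force: [0.1, 0.6, -0.0]
gripper_width: 0.7
top 464 104 [ 0.8418 -0.673   0.02  ] [ 46. 122.] 1.1174449920654297
wrist 274 175 [0.5515 0.0245 0.02  ] [33. 34.] 61.470924377441406
wrist 379 135 [0.6617 0.0884 0.02  ] [44. 43.] 11.834179878234863
```

Cube B is unmoved at (0.552,0.0245) with sides at -28.5°. Picking it.

```bash
python3 -m pendant '[[[0,0,-0.051,0.02,-0.004,-0.05,0.7],[0,0,-0.051,0.02,-0.004,-0.1,0.7],[0,0,-0.051,0.02,-0.004,-0.1,0.7],[0,0,-0.05,0.01,0,-0.1,0.7],[0,0,0,0,0,-0.1,0.7],[0,0,0,0,0,-0.12,0.7],[0,0,0,0,0,-0.1,0.7],[0,0,0,0,0,-0.05,0.7],[0,0,0,0,0,-0.028,0.7],[0,0,0,0,0,0,0.7],[0,0,0,0,0,0,0],[0,0,0,0,0,0,0],[0,0,0,0,0,0,0],[0,0,0,0,0,0,0],[0,0,0,0,0,0.06,0],[0,0,0,0,0,0.1,0],[0,0,0,0,0,0.12,0],[0,0,0,0,0,0.12,0],[0,0,0,0,0,0.12,0],[0,0,0,0,0,0,0]]]'
```

```text
time: 23.08
tool_pos: [0.5535, 0.0251, 0.1395]
tool_rot: [-0.0, 0.969, -0.245, 0.003]
contact_force: [-1.1, 0.4, -0.8]
gripper_width: 0.356
```

```bash
python3 -m pendant '[[[0,0,0,0,0,0.1,0],[0,0,0,0,0,0.1,0],[0,0,0.05,0.01,0.06,0.06,0],[0,0,0.05,0.01,0.1,0,0],[0,0,0.05,0.01,0.1,0,0],[0,0,0.053,0.02,0.1,0,0],[0,0,0,0.02,0.1,0,0],[0,0,0,0.02,0.1,0,0],[0,0,0,0,0.1,0,0],[0,0,0,0,0.1,0,0],[0,0,0,0,0.088,0,0],[0,0,0,0,0,0,0]]]'
python3 - <<'E'
from h import *
f=grab('wrist');cv2.imwrite('pics/w7.png',cv2.resize(f['frame'],(640,480)))
E
```

```text
time: 24.58
tool_pos: [0.5736, 0.2383, 0.1999]
tool_rot: [0.0, 0.997, 0.072, -0.001]
contact_force: [0.2, -0.5, 0.0]
gripper_width: 0.36
```

View pics/w7.png

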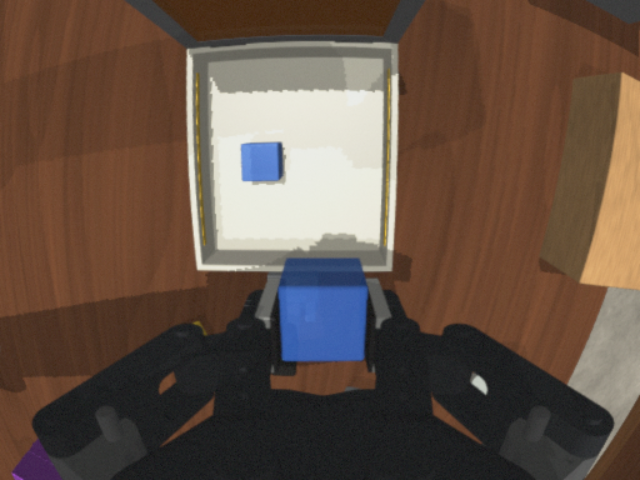

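Cube A lies flat in the box at (262,161). Cube B is held above the right side and the clamp is upright, clear of the gripper body. Lowering.

```bash
python3 -m pendant '[[[0,0,0,0,0.04,-0.08,0],[0,0,0,0,0,-0.12,0],[0,0,0,0,0,-0.12,0],[0,0,0,0,0,-0.12,0],[0,0,0,0,0,-0.12,0],[0,0,0,0,0,-0.1,0],[0,0,0,0,0,-0.05,0],[0,0,0,0,0,-0.026,0],[0,0,0,0,0,-0.01,0],[0,0,0,0,0,0,0]]]'
```

```text
time: 25.88
tool_pos: [0.5748, 0.2474, 0.0154]
tool_rot: [-0.0, 0.997, 0.071, 0.001]
contact_force: [0.1, 0.6, -1.3]
gripper_width: 0.36
```

```bash
python3 -m pendant '[[[0,0,0,0,0,0,0.5],[0,0,0,0,0,0,0.5],[0,0,0,0,0,0,0.5],[0,0,0,0,0,0.06,0.5],[0,0,0,0,0,0.1,0.5],[0,0,0,0,0,0.12,0.5],[0,0,0,0,0,0.12,0.5],[0,0,0,0,0,0.12,0.5],[0,0,0,0,0,0.12,0.5],[0,0,0,0,0,0.12,0],[0,0,0,0,-0.1,0.12,0],[0,0,0,0,-0.1,0.1,0],[0,0,0,0,0,0,0]]]'
python3 - <<'E'
from h import *
f=grab('wrist');cv2.imwrite('pics/w8.png',cv2.resize(f['frame'],(640,480)))
g=grab('top');s=grab('scene')
import pickle;pickle.dump((f,g,s),open('b8.pkl','wb'))
E
```

```text
time: 27.5
tool_pos: [0.5757, 0.1965, 0.2639]
tool_rot: [-0.0, 0.998, 0.07, 0.003]
contact_force: [1.5, -0.1, -0.7]
gripper_width: -0.0
```

View pics/w8.png

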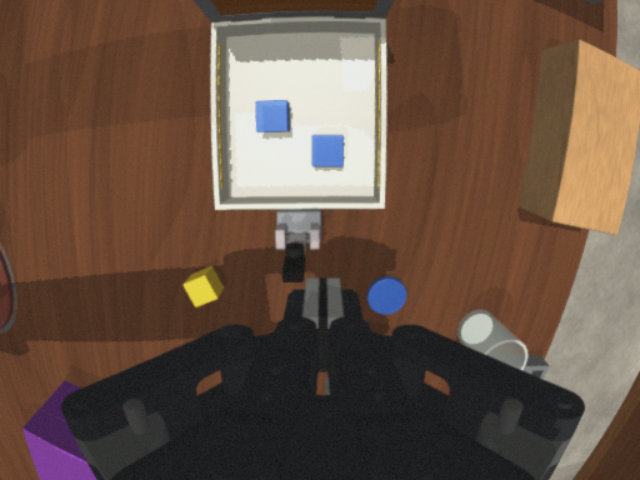

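Both cubes lie flat on the box floor at (273,116) and (328,151). The clamp is upright and the bystanders are unmoved. Next I'll measure the lid angle.

Run:
```python
from h import *
import pickle
f,b,a=pickle.load(open('b8.pkl','rb'))
def tri(r1,r2):
  A=[];y=[]
  for c,d in(r1,r2):
    d=d/np.linalg.norm(d);P=np.eye(3)-np.outer(d,d);A.append(P);y.append(P@c)
  return np.linalg.lstsq(np.vstack(A),np.hstack(y),rcond=None)[0]
def box(p):
  d=np.array(p)-[.540,.277,0];t=np.radians(98);return np.round([d[0]*np.cos(t)+d[1]*np.sin(t),-d[0]*np.sin(t)+d[1]*np.cos(t),d[2]],3)
e=tri(ray(a,305.9,68.8),ray(b,119.5,180.9));print('lid edge',e.round(3),box(e))
c=tri(ray(a,278,156),ray(b,213.5,175));print('clamp',c.round(3),box(c))
# refine box by wrist rim corners (w8 px*0.8)
q=[at(f,u*.8,v*.8,.048,True) for u,v in((212,23),(385,18),(385,207),(216,208))]
print(np.round(q,3),np.mean(q,0).round(4))
d=(q[0]+q[1]-q[2]-q[3])/2;print(np.degrees(np.arctan2(d[1],d[0])),np.linalg.norm(d))
```

```text
lid edge [0.523 0.4   0.229] [ 0.124 -0.     0.229]
clamp [0.56  0.16  0.131] [-0.119 -0.003  0.131]
[[0.443 0.362 0.048]
 [0.61  0.387 0.048]
 [0.638 0.201 0.048]
 [0.47  0.177 0.048]] [0.5402 0.2817 0.048 ]
98.53173843081618 0.18802382203520357
```

```bash
python3 -m pendant '[[[0,0,0,0,0,0.12,0],[0,0,0,0,0,0.12,0],[0,0,0,0,0,0.104,0],[0,0,0,-0.02,0.08,0,0],[0,0,0,-0.03,0.12,0,0],[0,0,0,-0.03,0.12,0,0],[0,0,0,-0.03,0.12,0,0],[0,0,0,-0.03,0.12,0,0],[0,0,0,-0.03,0.12,0,0],[0,0,0,-0.03,0.12,0,0],[0,0,0,-0.03,0.12,0,0],[0,0,0,-0.01,0.09,0,0],[0,0,0,0,0,-0.08,0],[0,0,0,0,0,-0.12,0],[0,0,0,0,0,-0.12,0],[0,0,0,0,0,-0.12,0],[0,0,0,0,0,-0.12,0],[0,0,0,0,0,-0.08,0],[0,0,0,0,0,0,0]]]'
```

```text
time: 30.02
tool_pos: [0.5131, 0.4483, 0.1822]
tool_rot: [0.001, 0.997, 0.071, -0.002]
contact_force: [0.6, 0.7, -0.1]
gripper_width: 0.0
```

```bash
python3 -m pendant '[[[0,0,0,0.011,-0.076,0.01,0],[0,0,0,0.011,-0.076,0.01,0],[0,0,0,0.011,-0.076,0,0],[0,0,0,0.01,-0.072,-0.006,0],[0,0,0,0.01,-0.072,-0.006,0],[0,0,0,0.01,-0.069,-0.024,0],[0,0,0,0.01,-0.069,-0.024,0],[0,0,0,0.009,-0.06,-0.04,0],[0,0,0,0.009,-0.06,-0.04,0],[0,0,0,0,0,0,0]]]'
python3 -m pendant '[[[0,0,0,0.007,-0.047,-0.056,0],[0,0,0,0.007,-0.047,-0.056,0],[0,0,0,0.005,-0.032,-0.066,0],[0,0,0,0.005,-0.032,-0.066,0],[0,0,0,0,0,0,0]]]'
python3 - <<'E'
from h import *
f=grab('scene');g=f['frame'][50:210,170:370];cv2.imwrite('pics/s9.png',cv2.resize(g,None,fx=3,fy=3,interpolation=cv2.INTER_CUBIC))
E
```

```text
time: 31.28
tool_pos: [0.5361, 0.2904, 0.1533]
tool_rot: [0.001, 0.998, 0.07, -0.002]
contact_force: [-0.0, 0.1, -0.3]
gripper_width: 0.004
time: 31.9
tool_pos: [0.5413, 0.2515, 0.0916]
tool_rot: [0.001, 0.997, 0.071, -0.003]
contact_force: [-0.0, -0.1, 0.3]
gripper_width: 0.001
```

View pics/s9.png

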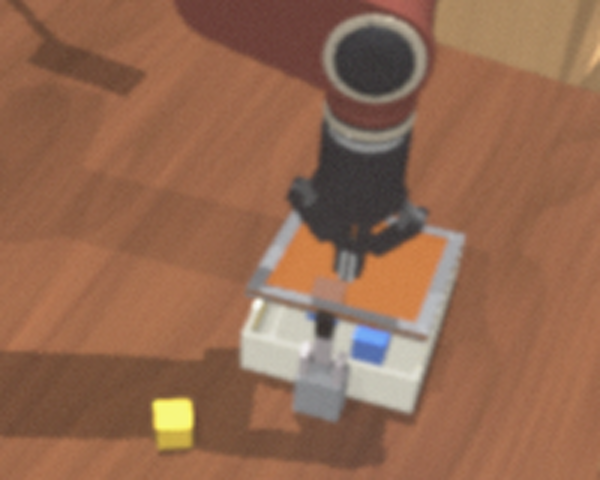

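Scene view: the lid follows the fingers to about 15° and clears the clamp. Pressing it down.

```bash
python3 -m pendant '[[[0,0,0,0.002,-0.014,-0.06,0],[0,0,0,0.002,-0.014,-0.06,0],[0,0,0,0,0,-0.02,0],[0,0,0,0,0,0,0]]]'|sed -n '2p;4p'; python3 -m pendant '[[[0,0,0,0,0,-0.012,0],[0,0,0,0,0,-0.012,0],[0,0,0,0,0,0,0]]]'|sed -n '2p;4p'
```

```text
tool_pos: [0.5432, 0.2455, 0.0585]
contact_force: [0.3, -0.2, 0.1]
tool_pos: [0.5443, 0.2459, 0.0559]
contact_force: [-5.5, -3.6, 11.5]
```

```bash
python3 -m pendant '[[[0,0,0,0,0,-0.012,0],[0,0,0,0,0,-0.012,0],[0,0,0,0,0,0,0]]]'|sed -n '2p;4p'
```

```text
tool_pos: [0.5445, 0.2459, 0.0556]
contact_force: [-20.6, -8.2, 39.9]
```

Lid stopped at the height expected for shut (0.0556) under 40 N. Now around the clamp lever's outer side.

```bash
python3 -m pendant '[[[0,0,0,0,0,0.06,0],[0,0,0,0,0,0.12,0],[0,0,0,0,0,0.13,0],[0,0,0,0,0,0.13,0],[0,0,0,0,0,0.13,0],[0,0,0,0,0,0.12,0],[0,0,0,0.02,-0.1,0,0],[0,0,0,0.02,-0.14,0,0],[0,0,0,0.02,-0.14,0,0],[0,0,0,0.02,-0.14,0,0],[0,0,0,0,0,-0.12,0],[0,0,0,0,0,-0.12,0],[0,0,0,0,0,-0.12,0],[0,0,0,0,0,-0.06,0],[0,0,0,0,0,0,0]]]'
python3 - <<'E'
from h import *
f=grab('scene');g=f['frame'][50:230,170:370];cv2.imwrite('pics/s10.png',cv2.resize(g,None,fx=3,fy=3,interpolation=cv2.INTER_CUBIC))
E
```

```text
time: 35.08
tool_pos: [0.5632, 0.1157, 0.1139]
tool_rot: [-0.0, 0.997, 0.071, -0.001]
contact_force: [0.8, 0.0, 0.1]
gripper_width: -0.002
```

View pics/s10.png

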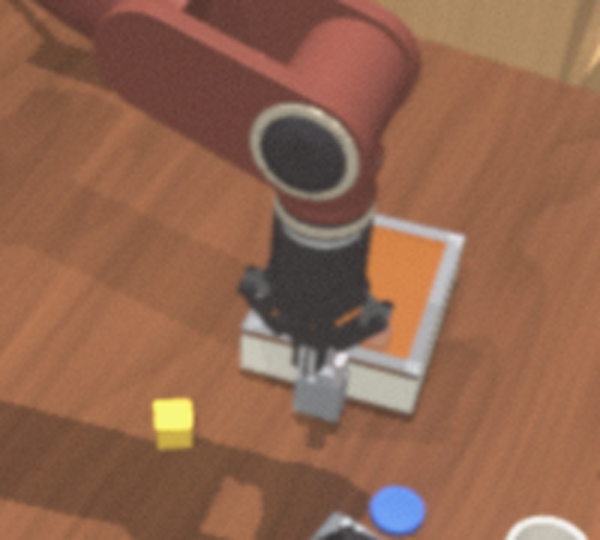

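```bash
python3 -m pendant '[[[0,0,0,-0.009,0.064,0.008,0],[0,0,0,-0.009,0.063,0.008,0],[0,0,0,-0.006,0.038,0.006,0],[0,0,0,-0.005,0.037,0.006,0],[0,0,0,-0.006,0.042,-0.022,0],[0,0,0,-0.006,0.041,-0.022,0],[0,0,0,-0.004,0.028,-0.039,0],[0,0,0,-0.004,0.027,-0.039,0],[0,0,0,-0.003,0.02,-0.03,0],[0,0,0,0,0,-0.03,0],[0,0,0,0,0,0,0]]]'|sed -n '2p;4p'; python3 -m pendant '[[[0,0,0,0,0,-0.015,0],[0,0,0,0,0,-0.01,0],[0,0,0,0,0,0,0]]]'|sed -n '2p;4p'
```

```text
tool_pos: [0.5499, 0.2055, 0.0751]
contact_force: [1.3, -0.3, -1.2]
tool_pos: [0.5507, 0.2057, 0.0719]
contact_force: [-5.9, -0.9, 10.2]
```

```bash
python3 -m pendant '[[[0,0,0,0,0,-0.012,0],[0,0,0,0,0,-0.008,0],[0,0,0,0,0,0,0]]]'|sed -n '2p;4p';python3 -m pendant '[[[0,0,0,0,0,0.06,0],[0,0,0,0,0,0.12,0],[0,0,0,0,0,0.13,0],[0,0,0,0,0,0.13,0],[0,0,0,0,0,0.13,0],[0,0,0,0.05,-0.08,0.13,0],[0,0,0,0.05,-0.14,0.1,0],[0,0,0,0.05,-0.14,0,0],[0,0,0,0.05,-0.14,0,0],[0,0,0,0.05,-0.14,0,0.6],[0,0,0,0.05,-0.14,0,0.6],[0,0,0,0.03,-0.1,0,0.6],[0,0,0,0,0,0,0.6],[0,0,0,0,0,0,0.6]]]'
python3 - <<'E'
from h import *
f=grab('wrist');cv2.imwrite('pics/w11.png',cv2.resize(f['frame'],(800,600),interpolation=cv2.INTER_CUBIC))
import pickle;pickle.dump(f,open('w11.pkl','wb'))
print(proj(f,(.666,-.016,.056),True))
E
```

```text
tool_pos: [0.5511, 0.2059, 0.0714]
contact_force: [-16.7, -3.9, 32.4]
time: 39.0
tool_pos: [0.6332, -0.0139, 0.2649]
tool_rot: [-0.0, 0.997, 0.071, -0.0]
contact_force: [0.5, -0.2, 0.3]
gripper_width: 0.595
(np.float64(285.77589801827867), np.float64(168.5127405111583))
```

View pics/w11.png

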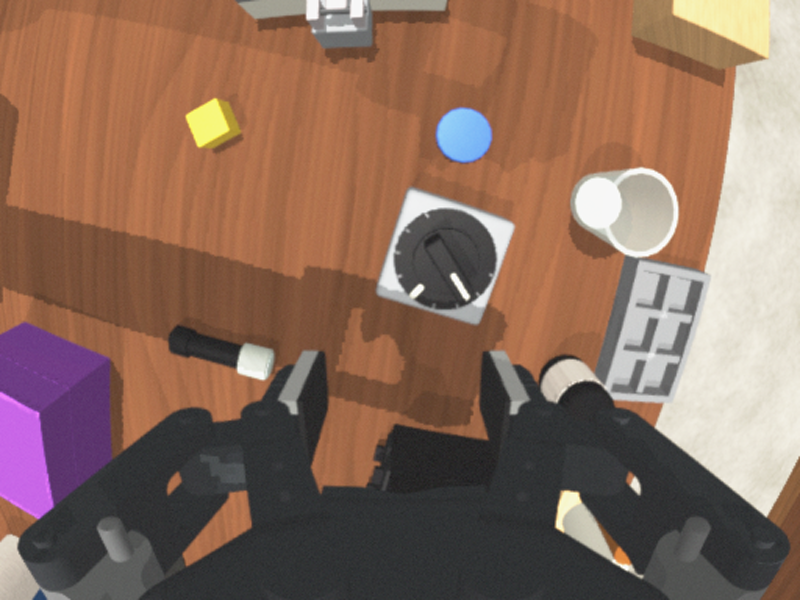

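The lever reached its stop (z 0.0714 under 32 N). Wrist view: dial centre (444,258), pointer line near (459,287), index mark (416,292). Working out the angles and knob centre.

Run:
```python
from h import *
import pickle
f=pickle.load(open('w11.pkl','rb'));k=.64
P=lambda u,v,z:at(f,u*k,v*k,z,True)[:2]
cr=np.array([P(*p,.05) for p in((411,187),(515,226),(480,325),(377,294))]);c=cr.mean(0)
print('timer',c.round(4),cr.round(3))
e=(cr[0]+cr[1]-cr[2]-cr[3]);print('edge ang',np.degrees(np.arctan2(e[1],e[0])))
d=P(444,258,.055);print('dial',d.round(4))
i=P(416,292,.055);w0,w1=P(450,273,.088),P(464,297,.088);bk=P(432,237,.088)
an=lambda a,b:np.degrees(np.arctan2(*(b-a)[::-1]))
print('idx',an(c,i),an(d,i),np.linalg.norm(i-c),'ptr',an(w0,w1),an(bk,w1),'bar mid',((bk+w1)/2).round(4),np.linalg.norm(w1-bk))
```

```text
timer [ 0.6662 -0.0139] [[ 0.63   0.038]
 [ 0.716  0.021]
 [ 0.703 -0.064]
 [ 0.616 -0.05 ]]
edge ang 81.00872555508461
dial [ 0.6635 -0.0123]
idx -125.10263638406643 -119.99785061677714 0.03490054998847222 ptr -50.81311462105431 -53.0749440150722 bar mid [ 0.6638 -0.0125] 0.049344320269664704
```

The index is at -123° (the two estimates agree) and the pointer at -52°. So I grip with the jaws at 38° and turn -71°.

```bash
python3 -m pendant '[[[0,0,0.056,0.042,0.002,0,0.5],[0,0,0.056,0.042,0.002,-0.05,0.5],[0,0,0.055,0.043,0,-0.1,0.5],[0,0,0,0,0,-0.12,0.5],[0,0,0,0,0,-0.12,0.5],[0,0,0,0,0,-0.12,0.5],[0,0,0,0,0,-0.1,0.5],[0,0,0,0,0,-0.08,0.5],[0,0,0,0,0,-0.06,0.5],[0,0,0,0,0,-0.05,0.5],[0,0,0,0,0,0,0.5],[0,0,0,0,0,0,0],[0,0,0,0,0,0,0],[0,0,0,0,0,0,0],[0,0,0,0,0,0,0]]]'
```

```text
time: 40.92
tool_pos: [0.666, -0.0134, 0.0666]
tool_rot: [0.0, 0.945, 0.327, 0.001]
contact_force: [-1.2, 1.0, 4.6]
gripper_width: 0.149
```

```bash
python3 -m pendant '[[[0,0,-0.034,0,0,0,0],[0,0,-0.045,0,0,0,0],[0,0,-0.045,0,0,0,0],[0,0,-0.045,0,0,0,0],[0,0,-0.045,0,0,0,0],[0,0,-0.045,0,0,0,0],[0,0,-0.045,0,0,0,0],[0,0,-0.045,0,0,0,0],[0,0,-0.045,0,0,0,0],[0,0,0,0,0,0,0],[0,0,0,0,0,0,0]]]'
python3 -m pendant '[[[0,0,0,0,0,0,0.5],[0,0,0,0,0,0,0.5],[0,0,0,0,0,0,0.5],[0,0,0,0,0,0.08,0.5],[0,0,0,0,0,0.12,0.5],[0,0,0,0,0,0.12,0.5],[0,0,0,0,0,0.12,0.5],[0,0,0,-0.06,0,0.12,0.5],[0,0,0,-0.06,0,0.12,0.5],[0,0,0,-0.06,0,0.12,0.5],[0,0,0,0,0,0,0.5]]]'
python3 - <<'E'
from h import *
f=grab('wrist');cv2.imwrite('pics/w12.png',cv2.resize(f['frame'],(800,600),interpolation=cv2.INTER_CUBIC))
import pickle;pickle.dump(f,open('w12.pkl','wb'))
E
```

```text
time: 42.3
tool_pos: [0.6666, -0.0134, 0.0666]
tool_rot: [-0.0, 0.96, -0.281, 0.002]
contact_force: [3.5, 0.5, 5.0]
gripper_width: 0.148
time: 43.68
tool_pos: [0.6214, -0.0135, 0.2708]
tool_rot: [-0.001, 0.96, -0.281, 0.004]
contact_force: [0.7, 0.4, -0.5]
gripper_width: 0.496
```

View pics/w12.png

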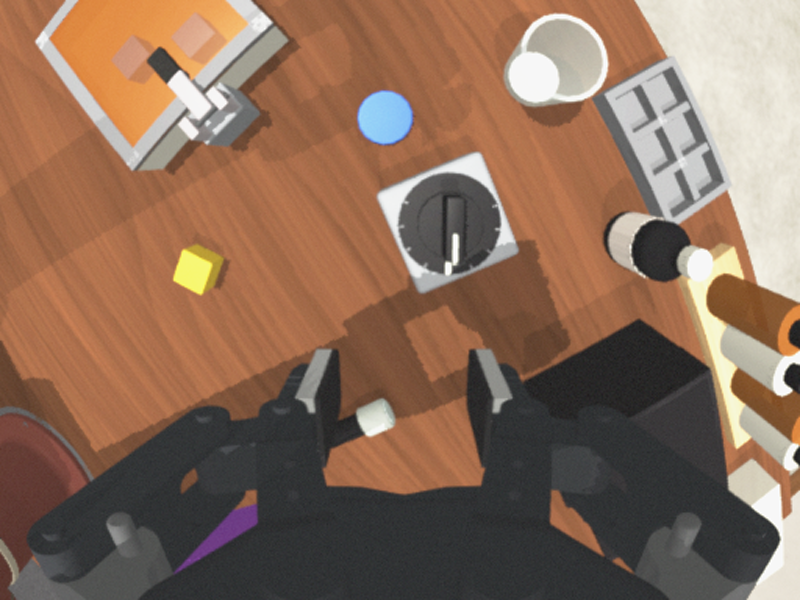

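The clamp lies flat over the shut lid with both cubes visible through it. The pointer line (455,250) is at the index mark (448,268). Checking the numbers.

Run:
```python
from h import *
import pickle
f=pickle.load(open('w12.pkl','rb'));k=.64
P=lambda u,v,z:at(f,u*k,v*k,z,True)[:2]
c=np.mean([P(*p,.05) for p in((378,192),(480,153),(518,249),(420,293))],0)
g=f['frame'][85:195,230:345];cv2.imwrite('pics/c13.png',cv2.resize(g,None,fx=5,fy=5,interpolation=cv2.INTER_CUBIC))
an=lambda a,b:np.degrees(np.arctan2(*(b-a)[::-1]))
i=P(448,268,.055);w0,w1=P(456,236,.088),P(454,264,.088);b0=P(455,197,.088)
print(c,'idx',an(c,i),'ptr',an(w0,w1),an(b0,w1))
```

```text
[ 0.66593376 -0.01385523] idx -124.66887920778001 ptr -125.3643410766975 -122.34780256588799
```

Run:
```python
from h import *
f=grab('top')
for p in((.58,-.27,.1),(.605,-.27,.1),(.625,-.272,.12),(.66,-.275,.132)):
  u,v=map(int,proj(f,p));print(p,(u,v),f['frame'][v-1:v+2,u-1:u+2].mean((0,1)).round())
m=cv2.inRange(cv2.cvtColor(f['frame'],cv2.COLOR_BGR2HSV),(100,120,60),(125,255,255))
for c in cv2.findContours(m,0,1)[0]:
  if cv2.contourArea(c)>30: x=c.mean((0,1));print(at(f,*x,.01).round(3))
print(manip.state()['time']);print(manip.job_done())
```

```text
(0.58, -0.27, 0.1) (355, 173) [ 57.  90. 156.]
(0.605, -0.27, 0.1) (355, 165) [ 53.  85. 146.]
(0.625, -0.272, 0.12) (358, 157) [44. 46. 55.]
(0.66, -0.275, 0.132) (359, 144) [43. 43. 52.]
[0.67  0.089 0.01 ]
[ 0.846 -0.679  0.01 ]
43.775
the job is handed in; nothing more can be done
None
```

The job is done and handed in at 43.8 s on the robot clock, with no verdict reported.

- **Cubes:** only two blue cubes were present. Both went into the box, and the wrist view showed them flat on its floor; they are still visible through the lid.
- **Lid and clamp:** the lid was pressed to a hard stop at the shut height (fingertip at 55.6 mm, 40 N). The clamp lever was then pressed to its stop at 71.4 mm (32 N), and the last view shows it level over the lid.
- **Timer:** I turned the knob after the clamp was down. The pointer measures about -122° to -125° and the index mark -123° to -125°, well inside the 8.6° tolerance.
- **Scraper and drawer:** the scraper was laid flat in the black cabinet's drawer. The drawer was pushed to its stop (35 N), and the top camera then showed bare wood where it had stood open.
- **Bystanders:** the flashlight, cup, bottle, disc, yellow cube and purple cabinet were not touched. The disc measured within about 3 mm of where it started.

One check did not happen: a last close crop of the dial was refused by the 16-picture limit, so the pointer reading comes from the wider wrist picture. No check disagreed.

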